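# Rinse the ink spatula and hang it up

## Robot

A 6-joint arm with a two-finger parallel gripper is mounted at the origin on the work surface. World frame = base frame: x ahead of the robot, y to its left, z up, the work surface at z = 0. Lengths are in m, angles in rad, forces in N, time in s.
With the tool pointing down it reaches from about 0.35 to 0.975 m from the base axis. Payload 4.9 kg.
Tool frame: the origin (TCP) lies between the finger pads; the fingertips stand 22 mm ahead of it and the grasp point (between the pads) lies 3 mm ahead of it; z points along the fingers, y is the line along which they close (so a half turn about z gives the same grasp; the last joint's range is limited). The gripper opens to 85 mm and grips with 20 to 120 N. Pads are 22 mm wide; open, the fingers measure 114 mm over their backs; the gripper's body (76 mm by 85 mm) begins 54 mm behind the grasp point. The pads swing forward as they close: fully open they stand 13 mm farther back than shut.
Start: joints at [1.142, 0.053, 1.613, -0, 1.476, -0.119], TCP at [0.191, 0.595, 0.253] pointing down, gripper open.
Joint ranges: [-3.01, 3.01], [-1.01, 2.22], [0.06, 2.58], [-1.02, 4.17], [0.09, 2.62], [-3.14, 3.14]. Speed limits (rad/s): [2.57, 2.57, 3.14, 3.14, 3.14, 3.14].

## Interface

Orientations are given as a unit quaternion [w, x, y, z].
In Python, from plant import state, grab_frame, get_calibration, job_done, recognise, regions_of gives the robot as it stands.
- The arm moves only by the tool apply_moves, never from a script. Its argument "targets" is a list of rows, each an object with "translation": the shift along the tool's x, y, z normalised to -1 to 1, where 1 is 100 mm, a list of three; "twist": the turn about the tool's z normalised to -1 to 1, where 1 is 0.1 rad; "hand": the opening, from 0 (shut) to 1 (fully open). A call has 1 to 8 rows; each row shifts and turns the commanded pose from where the row before left it, along the tool's axes as they then stand; what a row does not reach is not made up. A row lasts 1/10 s, in which the tool goes at most 50 mm and 8.59 degrees, less where a joint would pass 70% of its speed; a pose out of reach is approached as far as the arm can. A call with a number of a shift or a turn outside -1 to 1 is refused whole. A call with a gripper value outside its range is refused whole. The fingers move at their own pace and stop on an object; the grip force is fixed at half the most. Time passes only in rows, so rows that do not move let the fingers close. It gives the time, the measured TCP pose, the force, the opening and the grip force at its end, in the units of the state.
- state(): the state, without advancing time (a new reading comes with each control period).
- grab_frame(name): name is "side" or "top"; returns the picture (384x512x3 uint8, red, green, blue); there is no depth.
- get_calibration(name): a dict with "camera_matrix" (3x3 intrinsics, pixels), "pose" (4x4, takes a point from camera to world coordinates). Camera axes: x right, y up, looking along -z (the intrinsics and any distortion apply to the point x, -y, -z); pixel columns grow to the right and rows downward; lengths in m; the calibration is good to about 2 mm. A picture is of the moment at which its call begins. get_calibration takes no time and is no camera call.
- job_done(): hands the job in; it is judged then, once.
Trained networks look in the newest picture that a camera, given by its name, has taken for a name from the list of things; names that differ only in an ending like _2 or _b are one class to them, and where a whole thing is asked for, a point or a joint stands for the part that bears it (a point fixed in the world has none). Each returns a list of dicts, best first, with "score" (0 to 1); they miss things now and then, are a little off and sometimes report something else, mostly with a low value. They report only what shows in the picture. A call takes as long as a camera call. They do not tell look-alikes from the thing itself.
- recognise(camera, query): "point" ([x, y, z] in m, in world coordinates, good to about 4 mm: the middle of the surface that is visible of it).
- regions_of(camera, query): "pixels" (384x512 bool, what is visible of it).
The state is a dict: "time": time; "joint_pos": joint angles; "joint_vel": joint speeds; "joint_efforts": joint torques, N m; "tool_pos": TCP position; "tool_rot": TCP orientation; "contact_force": force on the tool from outside, world axes, zero at the start; "ft_torque": the same for the moment, N m; "gripper_width": opening from 0.0 (shut) to 1.0 (fully open); "grasp_force": force on a finger pad.
Only numpy, scipy, OpenCV 4.12 (cv2) and the standard library are available. Lean on these libraries where they do the work, as an engineer would, in place of code of your own. Each camera call takes 0.05 s, during which the arm holds its last target. There are 200 camera calls.

## Task

Take the ink spatula out of the open ink jar and rinse it: reach in at a slant under the tap and dip its blade into the wash pot until the tip rests gently on the strainer plate inside, keeping it there for about half a second. Then hang the spatula upright by its collar on the free pair of pegs of the tool rack and let go. Do not touch the can, its tap or its stand, do not push hard in the pot, and leave the jars, the squeegee and the other spatula where they are.

Things in the scene. Friction and masses are not known exactly. Their poses are not given: they have to be found in the camera images.
- spatula_grip (a point): middle of the handle of the ink spatula, 160 mm from its tip: where to grip it. z axis: along the tool from tip to butt; y: across the blade's width; x: across its thickness. The tool is 200 mm long, 80 to 150 g, wood and steel, centre of mass about 93 mm from the tip. It starts in the open jar, leaning about 34 deg on its rim, y about level; it is loose there and is drawn out along its own axis
- spatula_collar (a point): centre of the underside of the spatula's collar, 113 mm from its tip, the face that rests on the pegs when it hangs; same axes. From the tip: blade 28 mm wide, 3 mm thick up to 66 mm (19 mm wide to 78 mm), round shank 9 mm thick to 113 mm, round collar 26 mm across to 122 mm, wooden handle to 200 mm, 25 mm wide (y), 17 mm thick (x)
- spatula_tip (a point): the spatula's tip: the middle of the blade's square end edge; same axes as the handle
- ink_jar: the open ink jar, straight-sided, grey with a paper label, 80 mm across, 95 mm high, walls 4 mm, inner floor at 5 mm, 0.8 kg, loose; origin at the centre of its underside, z up; the spatula's handle leans out over its -x side, the tip at the foot of its +x side
- wash_pot: the open wash pot, stainless steel, 114 mm across, 75 mm high, walls 3 mm, fixed, partly under the can; origin at the centre of its underside, z up. In it lies a level perforated strainer plate, 102 mm across, not measured: its top is anywhere from 12 to 36 mm above the bench, different each time, and must be felt for with the spatula; it stays firm under a light push
- wash_can: the white 5-litre can lying on its stand, black tap at its front, fixed; origin on the bench below the spout, z up, tap towards -x. In this frame (mm): spout 20 across, its end 160 up; tap key 56 wide (y), 265 up, over the spout; can and stand x 55 to 350, y -126 to 126, 178 to 370 up; legs at y -115 and 115. The wash pot's centre is about 30 behind the spout (x = 30)
- rack: the wooden tool rack, 260 mm wide, fixed; origin at its underside below the rail's front face, z up; two pairs of pegs 8 mm thick stick out 72 mm from the rail to -x, rising 5 deg to their tips, with a 14 mm gap between the two of a pair. The pair at y = +55 mm is free, the other spatula hangs at y = -55 mm. Rail top 158 mm up; base board 18 mm high, reaching 75 mm in front of the rail
- rack_free (a point): the middle of the free pair of pegs: midway between the two, 35 mm out from the rail, at the height of the pegs' top (150 mm above the bench); same axes as the rack
- spare_spatula: the other spatula, same shape, hanging on the rack's other pair of pegs; origin at its tip; leave alone
- closed_jar: a closed ink jar, 76 mm across, 100 mm high, with a black cap, loose; origin at the centre of its underside; leave alone
- squeegee: a squeegee, wooden grip and black rubber, lying flat, 118 by 200 mm, 26 mm high, loose; leave alone
There are look-alikes about, which are no part of the job. Leave any orange look-alike of the part that bears spatula_grip alone. Leave any orange look-alike of the ink_jar alone.

How it is judged:
On the way:
1. the spatula, leaning over by 17 to 57 degrees, rests with its tip on the strainer plate in the wash pot (contact force between spatula and strainer above 0.5 N and angle between spatula's own z axis and vertical between 0.3 and 1 rad and horizontal distance between spatula_tip and wash_pot below 0.055 m), for 0.25 s.
At the end, for the whole second after the job is handed in: The spatula hangs still and upright (within 14 deg) on the free pegs, its collar's underside on them (10 mm in height and off the middle between them, 30 mm along them); ink jar upright within 50 mm of its place, closed jar, squeegee and other spatula within 30 mm of theirs (x of spatula_collar in the frame of rack_free between -0.03 and 0.03 m and y of spatula_collar in the frame of rack_free between -0.01 and 0.01 m and z of spatula_collar in the frame of rack_free between -0.008 and 0.01 m and angle between spatula's own z axis and vertical below 0.25 rad and contact force between spatula and rack above 0.3 N and linear speed of spatula below 0.05 m/s and distance of ink_jar from where it was at the start of the episode below 0.05 m and angle between ink_jar's own z axis and vertical below 0.1 rad and distance of each of closed_jar, squeegee, spare_spatula from where it was at the start of the episode below 0.03 m); the robot touches nothing.
It fails at once if the can, its tap or its stand is touched with more than 2 N (contact force between wash_can and anything else above 2 N).
It fails at once if the spatula is pressed on the pot or its strainer with more than 20 N (contact force between spatula and wash_pot above 20 N).
It fails at once if the ink jar is tipped by more than 23 degrees or shoved by more than 50 mm (angle between ink_jar's own z axis and vertical above 0.4 rad or distance of ink_jar from where it was at the start of the episode above 0.05 m).
It fails at once if the closed jar, the squeegee or the other spatula is shoved by more than 30 mm (distance of any of closed_jar, squeegee, spare_spatula from where it was at the start of the episode above 0.03 m).
It also fails if it takes over 67 s, if anything falls off the work surface, if the arm or the gripper's body presses on something with over 40 N, if the wrist force passes 120 N, or if a joint passes its speed limit or range.

## Working session

There is one attempt and no reset: what is moved stays moved. The work goes in short steps, Python scripts to look and compute and a tool call to move; the robot and the scene stay as the last step left them, time stands still between calls to the robot, and variables do not carry over. Pictures are saved under pics/ and viewed, at most 10 in all, crops included, and the job is handed in when it is done.

Besides the shell and the picture viewer there is one more tool, called after "Emit:" as a command line: name --argument value ..., lists and objects as JSON in quotes. apply_moves: Moves the arm, as the interface text tells. Its arguments: {"type":"object","properties":{"targets":{"type":"array"}},"required":["targets"]}

```bash
mkdir -p pics; ls; python3 - <<'E'
from plant import *
import cv2,numpy as np
np.set_printoptions(precision=4,suppress=True)
for c in("side","top"):
    f=grab_frame(c); cv2.imwrite(f"pics/{c}0.png",f[:,:,::-1]); k=get_calibration(c); print(c,k["camera_matrix"],k["pose"],[x for x in k if x not in("camera_matrix","pose")])
    for q in["spatula_grip","spatula_collar","spatula_tip","ink_jar","wash_pot","wash_can","rack","rack_free","spare_spatula","closed_jar","squeegee"]:
        print(q,[(np.round(d["point"],3).tolist(),round(d["score"],2)) for d in recognise(c,q)])
s=state();print(s["time"],s["tool_pos"],s["tool_rot"])
E
```

```text
pics
side [[349.4401   0.     256.5662]
 [  0.     349.4401 192.2915]
 [  0.       0.       1.    ]] [[-0.9146  0.3275 -0.2371  0.3559]
 [-0.404  -0.7175  0.5674  0.3921]
 [ 0.0157  0.6148  0.7886  0.7298]
 [ 0.      0.      0.      1.    ]] []
spatula_grip [([0.614, -0.08, 0.135], 0.81), ([0.282, -0.262, 0.025], 0.56), ([0.496, 0.346, 0.336], 0.26)]
spatula_collar [([0.616, -0.078, 0.138], 0.81), ([0.281, -0.262, 0.02], 0.58)]
spatula_tip [([0.279, -0.259, 0.02], 0.72), ([0.631, 0.094, 0.083], 0.59)]
ink_jar [([0.755, 0.243, 0.059], 0.62)]
wash_pot []
wash_can [([0.564, -0.364, 0.174], 0.62), ([0.499, 0.345, 0.335], 0.59), ([0.631, 0.095, 0.083], 0.36)]
rack [([0.614, -0.307, 0.012], 0.84)]
rack_free []
spare_spatula [([0.566, -0.363, 0.177], 0.84)]
closed_jar [([0.634, 0.095, 0.082], 0.61), ([0.565, -0.362, 0.173], 0.45)]
squeegee [([0.424, 0.043, 0.026], 0.84)]
top [[396.1712   0.     254.3797]
 [  0.     396.1712 184.1413]
 [  0.       0.       1.    ]] [[ 0.0015  0.9941 -0.1082  0.4569]
 [-0.9997  0.0042  0.0251 -0.0278]
 [ 0.0254  0.1081  0.9938  1.0715]
 [ 0.      0.      0.      1.    ]] []
spatula_grip [([0.628, -0.08, 0.123], 0.9), ([0.29, -0.275, 0.019], 0.73)]
spatula_collar [([0.296, -0.275, 0.016], 0.76), ([0.63, -0.074, 0.122], 0.62)]
spatula_tip [([0.294, -0.278, 0.018], 0.79), ([0.627, -0.079, 0.123], 0.75)]
ink_jar [([0.676, -0.058, 0.048], 0.97), ([0.75, 0.251, 0.051], 0.77)]
wash_pot [([0.535, 0.301, 0.012], 0.88), ([0.624, -0.076, 0.12], 0.62)]
wash_can [([0.466, 0.355, 0.318], 0.55)]
rack [([0.605, -0.318, 0.019], 0.77), ([0.536, 0.301, 0.011], 0.67)]
rack_free [([0.608, -0.317, 0.016], 0.73)]
spare_spatula [([0.565, -0.36, 0.201], 0.78), ([0.641, 0.075, 0.1], 0.48)]
closed_jar [([0.64, 0.074, 0.099], 0.77)]
squeegee [([0.423, 0.023, 0.027], 0.94)]
1.2 [0.1905 0.5952 0.2533] [-0.      0.1543  0.988  -0.    ]
```

View pics/side0.png

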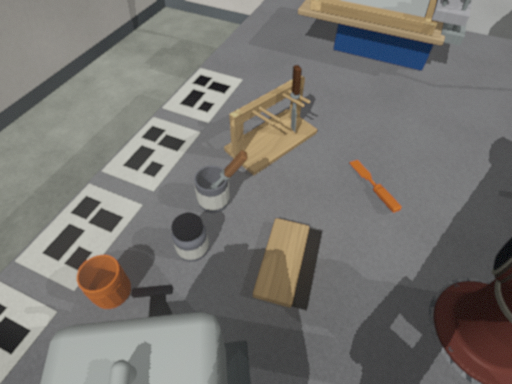

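View pics/top0.png

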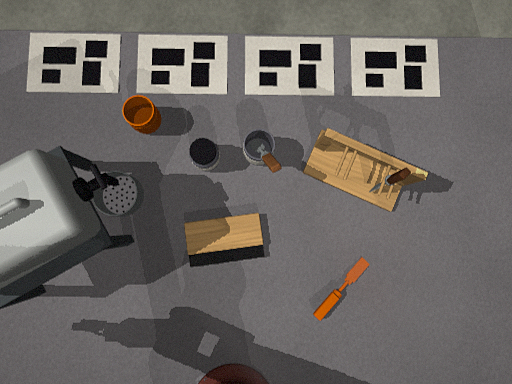

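Side view: the grey open jar is at (212,188) with the brown handle at (237,163). The closed jar is at (190,235), the squeegee at (283,262) and the rack at (270,125).
Top view: jar (258,147), handle (270,160), pot (121,193), tap (90,186), free pegs (347,163) and spare spatula (400,177).

Candidates for the spatula: brown handle in the grey jar at top (270,160), orange look-alike at (340,290), spare on the rack at (400,177).
Candidates for the jar: grey open (258,147), orange cup (142,114), black-capped (204,152).
By the description I choose the brown handle in the grey jar, and check it in a close crop.

```bash
python3 - <<'E'
import cv2,numpy as np
T=cv2.imread("pics/top0.png");S=cv2.imread("pics/side0.png")
def p(I,x,y,w):
    h=w*3//4; c=cv2.resize(I[y:y+h,x:x+w],(400,300),interpolation=cv2.INTER_CUBIC)
    for i in range(0,w,10):
        cv2.putText(c,str(x+i),(int(i*400/w),8),0,.28,(0,255,255)); cv2.line(c,(int(i*400/w),9),(int(i*400/w),14),(0,255,255))
    for j in range(0,h,10):
        cv2.putText(c,str(y+j),(0,int(j*300/h)+3),0,.28,(0,255,255))
    return c
cv2.imwrite("pics/c1.png",np.vstack([np.hstack([p(T,310,120,100),p(S,225,85,100)]),np.hstack([p(T,236,126,50),p(S,186,142,68)])]))
cv2.imwrite("pics/c2.png",np.vstack([np.hstack([p(T,60,140,100),p(S,100,270,100)])]))
E
```

```text
(no output)
```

View pics/c1.png

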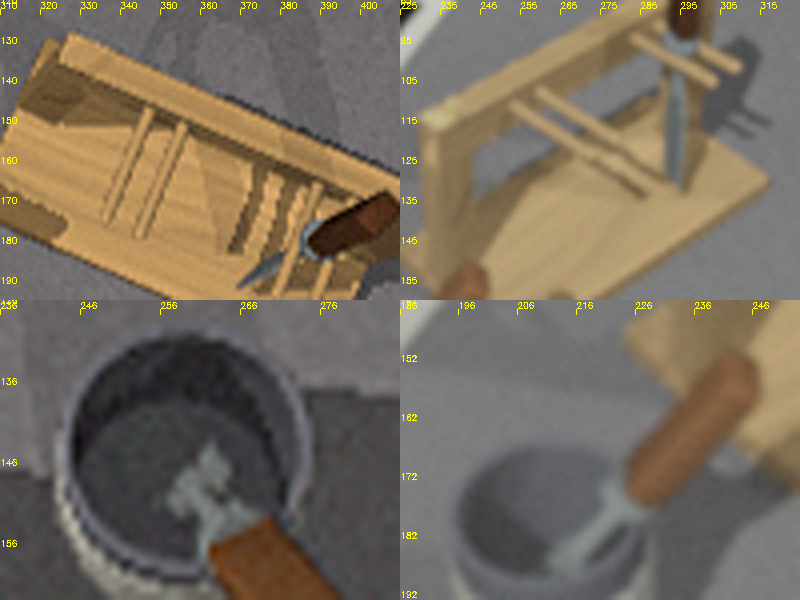

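View pics/c2.png

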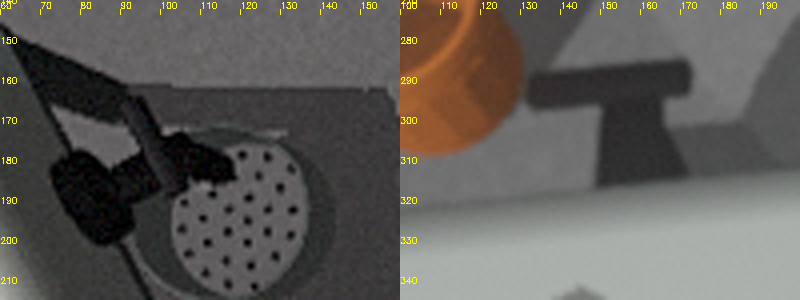

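The c1 crops confirm it: the brown handle with the steel blade leans out of the grey-labelled open jar, handle base at top pixel (266,155) and side pixel (228,173). The free pegs in the top view run (347,147)→(337,175) and (356,151)→(345,179). In c2 the tap key runs (94,164)→(104,187), with the strainer centred near (120,195).

```bash
cat > h.py <<'E'
import cv2,numpy as np
from plant import *
from scipy.optimize import least_squares
np.set_printoptions(precision=4,suppress=True)
C={c:get_calibration(c) for c in("side","top")}
def proj(c,P):
    K,T=C[c]["camera_matrix"],C[c]["pose"]; q=(np.atleast_2d(P)-T[:3,3])@T[:3,:3]*[1,-1,-1]
    q=q@K.T; return q[:,:2]/q[:,2:]
def atz(c,uv,z):
    K,T=C[c]["camera_matrix"],C[c]["pose"]; d=T[:3,:3]@(np.linalg.inv(K)@[uv[0],uv[1],1]*[1,-1,-1]); o=T[:3,3]
    return o+d*(z-o[2])/d[2]
def axes(az,lean):  # az: horizontal direction tip->butt
    h=np.array([np.cos(az),np.sin(az),0]); u=h*np.sin(lean)+[0,0,np.cos(lean)]; y=np.cross([0,0,1],h); return np.cross(y,u),y,u
def brown(I,roi):
    x0,y0,x1,y1=roi; H=cv2.cvtColor(I,cv2.COLOR_RGB2HSV).astype(int); m=np.zeros(I.shape[:2],np.uint8)
    b=((H[...,0]<14)|(H[...,0]>172))&(H[...,1]>95)&(H[...,2]>35)&(H[...,2]<190); m[y0:y1,x0:x1]=b[y0:y1,x0:x1]
    n,l,s,_=cv2.connectedComponentsWithStats(m); return (l==1+np.argmax(s[1:,4])).astype(np.uint8)
def mom(m):
    M=cv2.moments(m,True) if m.ndim==2 and m.shape[1]>2 else cv2.moments(m.astype(np.float32).reshape(-1,1,2))
    a=M["m00"]; return np.array([M["m10"]/a,M["m01"]/a,3*M["mu20"]/a/10,3*M["mu02"]/a/10,3*M["mu11"]/a/10])
def handle(p): # p: grip x,y,z,az,lean
    X,Y,U=axes(p[3],p[4]); return np.array([p[:3]+a*.0085*X+b*.0125*Y+d*U for a in(-1,1) for b in(-1,1) for d in(-.038,.04)])
E
cat > fit0.py <<'E'
from h import *
I={c:cv2.imread(f"pics/{c}0.png")[:,:,::-1].copy() for c in C}
m={"side":brown(I["side"],(215,135,257,185)),"top":brown(I["top"],(250,140,290,180))}
D={c:mom(m[c]) for c in C}; print({c:(int(m[c].sum()),D[c]) for c in C})
w=np.array([1,1,.3,.3,.3])
def r(p):return np.concatenate([(mom(cv2.convexHull(proj(c,handle(p)).astype(np.float32))[:,0])-D[c])*w for c in C])
for lean in(.5,.7):
    s=least_squares(r,[.62,-.08,.12,-2.6,lean]); print(s.x,np.degrees(s.x[3:]),s.cost); print(s.fun)
X,Y,U=axes(*s.x[3:]); tip=s.x[:3]-.16*U; print("tip",tip)
# rack: pegs
pts=[(347,147),(336.75,175),(355.75,151.25),(345,179.25)]; zs=[.147,.153,.147,.153]
W=np.array([atz("top",p,z) for p,z in zip(pts,zs)]); print("pegs",W)
d=(W[1]-W[0]+W[3]-W[2])[:2]; print("pegdir az",np.degrees(np.arctan2(d[1],d[0])),np.linalg.norm(d)/2, "sep",np.linalg.norm(W[0]-W[2]))
print("side proj",proj("side",W))
k=[atz("top",p,.262) for p in((93.75,163.75),(103.75,187.5))]; print("key",k,np.linalg.norm(k[0]-k[1]),"mid",(k[0]+k[1])/2)
d=k[0]-k[1];print("key az",np.degrees(np.arctan2(d[1],d[0])),"spout end",atz("top",(116,183),.16))
print("plate",[atz("top",(120,195),z) for z in(.012,.036)])
for q in("wash_can","wash_pot","rack","ink_jar"):
    for c in("top",):
        grab_frame(c)
        for x in regions_of(c,q)[:1]:
            M=x["pixels"]; ys,xs=np.nonzero(M); print(q,x["score"],xs.min(),xs.max(),ys.min(),ys.max(),cv2.minAreaRect(np.c_[xs,ys].astype(np.float32)))
E
python3 fit0.py
```

```text
{'side': (89, array([232.0449, 167.5169,   4.6915,   6.567 ,  -3.2497])), 'top': (144, array([271.1458, 162.1667,   6.379 ,   7.0375,   3.9948]))}
[ 0.617  -0.0895  0.1216 -2.6001  0.5   ] [-148.9719   28.6479] 10.559634673232123
[ 1.9662 -0.4104  1.3323  3.2536 -1.7931 -0.7096 -0.7879  0.1216 -0.472
 -0.383 ]
[ 0.6169 -0.0878  0.1196 -2.6001  0.7   ] [-148.977    40.1087] 13.047939616406659
[ 1.7755  0.8178  2.9671  2.2826 -2.2665 -1.4515 -0.5062  0.5155  0.5876
  0.3865]
tip [ 0.7053 -0.0347 -0.0027]
pegs [[ 0.6476 -0.2722  0.147 ]
 [ 0.5793 -0.2447  0.153 ]
 [ 0.6375 -0.2929  0.147 ]
 [ 0.5693 -0.264   0.153 ]]
pegdir az 157.55535069572022 0.07382067275039152 sep 0.02311352964789579
side proj [[253.6195 109.7783]
 [274.1973 121.7433]
 [260.4027 106.2066]
 [280.7599 118.2254]]
key [array([0.5856, 0.2806, 0.262 ]), array([0.5368, 0.2583, 0.262 ])] 0.053627166315427605 mid [0.5612 0.2695 0.262 ]
key az 24.61370188128027 spout end [0.5574 0.2669 0.16  ]
plate [array([0.5417, 0.303 , 0.012 ]), array([0.5397, 0.2955, 0.036 ])]
wash_can 0.75 0 133 148 306 ((66.5, 227.0), (158.0, 133.0), 90.0)
wash_pot 0.57 93 143 171 216 ((119.08773803710938, 195.71791076660156), (45.60908508300781, 47.82438278198242), 34.38034439086914)
rack 0.73 303 427 128 211 ((364.3038330078125, 172.86300659179688), (116.86123657226562, 53.30048370361328), 24.304548263549805)
ink_jar 0.88 122 161 95 134 ((142.00001525878906, 114.50000762939453), (41.719295501708984, 31.819805145263672), 45.0)
```

```bash
sed -i 's/,lean\]);/,lean],diff_step=2e-3);/' fit0.py; python3 - <<'E'
s=open('h.py').read()
s=s.replace("(H[...,1]>95)&(H[...,2]>35)&(H[...,2]<190)","(H[...,1]>75)&(H[...,2]>25)&(H[...,2]<200)")
open('h.py','w').write(s)
E
sed -i '/^for q in("wash_can"/,$d' fit0.py
cat >> fit0.py <<'E'
H=cv2.cvtColor(I["side"],cv2.COLOR_RGB2HSV)
for (x,y) in((232,167),(236,162),(240,157),(236,170),(245,165),(228,160)): print(x,y,H[y,x])
print(m["side"][145:182,220:252:1].sum(1)); 
E
python3 fit0.py
```

```text
{'side': (103, array([231.8544, 167.8641,   4.8373,   6.81  ,  -3.0176])), 'top': (146, array([271.1986, 162.2329,   6.3888,   7.1385,   3.9539]))}
[ 0.6198 -0.0928  0.1136 -3.798   0.4339] [-217.6077   24.8608] 4.469493233208029
[ 1.5663  0.2301  0.0737  0.1228  0.0615 -0.553  -1.5607 -0.5821 -0.9371
 -1.5652]
[ 0.6198 -0.0928  0.1136 -3.7978  0.4338] [-217.5961   24.8566] 4.469490367295781
[ 1.5662  0.2304  0.0739  0.1236  0.061  -0.5528 -1.5607 -0.5826 -0.9371
 -1.565 ]
tip [ 0.6731 -0.1338 -0.0316]
pegs [[ 0.6476 -0.2722  0.147 ]
 [ 0.5793 -0.2447  0.153 ]
 [ 0.6375 -0.2929  0.147 ]
 [ 0.5693 -0.264   0.153 ]]
pegdir az 157.55535069572022 0.07382067275039152 sep 0.02311352964789579
side proj [[253.6195 109.7783]
 [274.1973 121.7433]
 [260.4027 106.2066]
 [280.7599 118.2254]]
key [array([0.5856, 0.2806, 0.262 ]), array([0.5368, 0.2583, 0.262 ])] 0.053627166315427605 mid [0.5612 0.2695 0.262 ]
key az 24.61370188128027 spout end [0.5574 0.2669 0.16  ]
plate [array([0.5417, 0.303 , 0.012 ]), array([0.5397, 0.2955, 0.036 ])]
232 167 [ 14 125 131]
236 162 [ 14 130 131]
240 157 [ 14 124 132]
236 170 [ 12  87 100]
245 165 [ 18  92 158]
228 160 [  0   0 122]
[0 0 0 0 0 0 0 0 0 0 0 0 1 2 4 2 1 3 6 6 9 6 8 8 6 9 7 5 4 6 6 4 0 0 0 0 0]
```

```bash
sed -i 's/\[...,0\]<14)/[...,0]<17)/' h.py
cat >> fit0.py <<'E'
for c in C: print(c,[proj(c,s.x[:3]+d*U).round(1).tolist() for d in(-.038,.04)], int(m[c].sum()))
E
python3 fit0.py | grep -v -e peg -e key -e plate; sed -i 's/print(m\["side"\].*$//' fit0.py
```

```text
{'side': (284, array([235.5704, 163.2606,   9.8129,  13.3634,  -9.0911])), 'top': (212, array([271.1745, 162.2972,   5.8932,   6.5976,   3.4203]))}
[ 0.6131 -0.0908  0.1354 -2.871   0.5262] [-164.4967   30.15  ] 0.23532175500086103
[ 0.0912  0.0455  0.1746  0.3873 -0.1761 -0.0008 -0.1074 -0.3196  0.2297
 -0.287 ]
[ 0.6131 -0.0908  0.1354 -2.871   0.5262] [-164.4978   30.1489] 0.2353218811530352
[ 0.0912  0.0455  0.1744  0.3873 -0.176  -0.0008 -0.1074 -0.3196  0.2296
 -0.2871]
tip [ 0.6905 -0.0693 -0.003 ]
 [ 0.5793 -0.2447  0.153 ]
 [ 0.6375 -0.2929  0.147 ]
 [ 0.5693 -0.264   0.153 ]]
side proj [[253.6195 109.7783]
 [274.1973 121.7433]
 [260.4027 106.2066]
 [280.7599 118.2254]]
232 167 [ 14 125 131]
236 162 [ 14 130 131]
240 157 [ 14 124 132]
236 170 [ 12  87 100]
245 165 [ 18  92 158]
228 160 [  0   0 122]
[ 0  0  0  0  0  2  5  7  8  9 11 12 12 13 14 13 13 13 13 14 14 13 13 12
 12 12 11 10  9  8  7  4  0  0  0  0  0]
side [[[227.6, 172.4]], [[243.5, 154.4]]] 284
top [[[267.9, 156.5]], [[274.2, 167.5]]] 212
```

```bash
python3 - <<'E'
from h import *
j=atz("top",(259.75,145),.095);print(j)
g=np.array([.613,-.091,.1354]); d=g-j;print(np.degrees(np.arctan2(d[1],d[0])),np.linalg.norm(d[:2]))
# blade neck points from crop -> collar center, shank
print(proj("top",np.array([g-(.16-s)*axes(np.radians(a),np.radians(33))[2] for a in(-164,-156,-150) for s in(.117,.078)])))
E
```

```text
[ 0.662  -0.0658  0.095 ]
-152.78586908668052 0.05509852509416857
[[267.336  155.1471]
 [264.3169 149.6184]
 [266.1056 155.5822]
 [262.0486 150.418 ]
 [265.2303 156.0177]
 [260.4339 151.219 ]]
```

```bash
cat > plan.py <<'E'
from h import *
def cur():
    s=state(); w,x,y,z=s["tool_rot"]; ty=np.array([2*(x*y-w*z),1-2*(x*x+z*z)]); return np.array([*s["tool_pos"],np.arctan2(ty[1],ty[0])]),s
def plan(wps,p=None,dec=2):
    """wps: (x,y,z,psi_deg,n)"""
    p=cur()[0] if p is None else np.array(p,float)
    for x,y,z,ps,n in wps:
        for i in range(n):
            k=n-i; d=(np.array([x,y,z])-p[:3])/k; dp=((np.radians(ps)-p[3]+np.pi)%(2*np.pi)-np.pi)/k
            a=p[3]; ex=np.array([-np.sin(a),np.cos(a)]); ey=np.array([np.cos(a),np.sin(a)])
            t=np.round(np.array([d[:2]@ex,d[:2]@ey,-d[2]])*10,dec); tw=round(-dp*10,dec)
            print(t.tolist(),tw); t=t/10
            p[:2]+=t[0]*ex+t[1]*ey; p[2]-=t[2]; p[3]-=tw/10
    print("end",p,np.degrees(p[3]))
E
python3 - <<'E'
from plan import *
p,s=cur();print(p,np.degrees(p[3]),s["gripper_width"])
plan([(.25,.35,.253,27,8),(.6105,-.092,.253,-64,16)])
E
```

```text
[0.1905 0.5952 0.2533 1.261 ] 72.25097737982864 1.003897480177605
[-0.16, -0.27, 0.0] 0.99
[-0.19, -0.25, 0.0] 0.99
[-0.21, -0.23, 0.0] 0.99
[-0.24, -0.21, 0.0] 0.99
[-0.26, -0.19, 0.0] 0.98
[-0.27, -0.16, 0.0] 0.99
[-0.29, -0.13, 0.0] 0.98
[-0.3, -0.1, 0.0] 0.99
[-0.35, 0.08, 0.0] 0.99
[-0.34, 0.11, 0.0] 0.99
[-0.33, 0.14, 0.0] 0.99
[-0.31, 0.17, 0.0] 0.99
[-0.29, 0.2, 0.0] 0.99
[-0.27, 0.23, 0.0] 0.99
[-0.25, 0.26, 0.0] 0.99
[-0.22, 0.28, 0.0] 0.99
[-0.19, 0.3, 0.0] 1.0
[-0.16, 0.32, 0.0] 0.99
[-0.13, 0.33, 0.0] 1.0
[-0.09, 0.34, 0.0] 0.99
[-0.06, 0.35, 0.0] 1.0
[-0.02, 0.36, 0.0] 0.99
[0.01, 0.36, 0.0] 1.0
[0.05, 0.35, 0.0] 0.99
end [ 0.6105 -0.0922  0.2533 -1.117 ] -63.998386302281105
```

Emit:
apply_moves --targets '[{"translation": [-0.16,-0.27,0],"twist": 0.99,"hand": 1},{"translation": [-0.19,-0.25,0],"twist": 0.99,"hand": 1},{"translation": [-0.21,-0.23,0],"twist": 0.99,"hand": 1},{"translation": [-0.24,-0.21,0],"twist": 0.99,"hand": 1},{"translation": [-0.26,-0.19,0],"twist": 0.98,"hand": 1},{"translation": [-0.27,-0.16,0],"twist": 0.99,"hand": 1},{"translation": [-0.29,-0.13,0],"twist": 0.98,"hand": 1},{"translation": [-0.3,-0.1,0],"twist": 0.99,"hand": 1}]'

```text
time: 2.4
tool_pos: [0.2502, 0.3484, 0.2534]
tool_rot: [0.0, 0.524, 0.852, 0.0]
contact_force: [0.8, -0.3, -0.4]
gripper_width: 1.001
grasp_force: 0.0
```

Emit:
apply_moves --targets '[{"translation": [-0.35,0.08,0],"twist": 0.99,"hand": 1},{"translation": [-0.34,0.11,0],"twist": 0.99,"hand": 1},{"translation": [-0.33,0.14,0],"twist": 0.99,"hand": 1},{"translation": [-0.31,0.17,0],"twist": 0.99,"hand": 1},{"translation": [-0.29,0.2,0],"twist": 0.99,"hand": 1},{"translation": [-0.27,0.23,0],"twist": 0.99,"hand": 1},{"translation": [-0.25,0.26,0],"twist": 0.99,"hand": 1},{"translation": [-0.22,0.28,0],"twist": 0.99,"hand": 1}]'

```text
time: 3.2
tool_pos: [0.4307, 0.1268, 0.2536]
tool_rot: [0.0, 0.812, 0.583, 0.0]
contact_force: [0.5, 0.7, -0.2]
gripper_width: 1.001
grasp_force: 0.0
```

Emit:
apply_moves --targets '[{"translation": [-0.19,0.3,0],"twist": 1,"hand": 1},{"translation": [-0.16,0.32,0],"twist": 0.99,"hand": 1},{"translation": [-0.13,0.33,0],"twist": 1,"hand": 1},{"translation": [-0.09,0.34,0],"twist": 0.99,"hand": 1},{"translation": [-0.06,0.35,0],"twist": 1,"hand": 1},{"translation": [-0.02,0.36,0],"twist": 0.99,"hand": 1},{"translation": [0.01,0.36,0],"twist": 1,"hand": 1},{"translation": [0.05,0.35,0],"twist": 0.99,"hand": 1}]'

```text
time: 4.0
tool_pos: [0.6113, -0.0935, 0.2533]
tool_rot: [-0.0, 0.975, 0.223, 0.0]
contact_force: [-0.0, -0.1, 0.4]
gripper_width: 0.999
grasp_force: 0.0
```

Emit:
apply_moves --targets '[{"translation": [0,0,0.3],"twist": 0,"hand": 1},{"translation": [0,0,0.3],"twist": 0,"hand": 1},{"translation": [0,0,0.3],"twist": 0,"hand": 1},{"translation": [0.01,0,0.23],"twist": 0,"hand": 1},{"translation": [0,0,0],"twist": 0,"hand": 1}]'

```text
time: 4.5
tool_pos: [0.6087, -0.091, 0.1356]
tool_rot: [-0.002, 0.974, 0.225, -0.004]
contact_force: [0.0, 0.2, -0.5]
gripper_width: 0.998
grasp_force: 0.0
```

```bash
python3 - <<'E'
from plan import *
p,s=cur();print(p,s["contact_force"])
R=[]
for c,(x,y,w) in {"top":(236,126,80),"side":(190,110,80)}.items():
    f=grab_frame(c)[:,:,::-1]; R.append(cv2.resize(f[y:y+60,x:x+w],(400,300),interpolation=cv2.INTER_CUBIC))
cv2.imwrite("pics/g1.png",np.hstack(R))
E
```

```text
[ 0.6087 -0.091   0.1356 -1.1171] [ 0.0063  0.193  -0.4865]
```

View pics/g1.png

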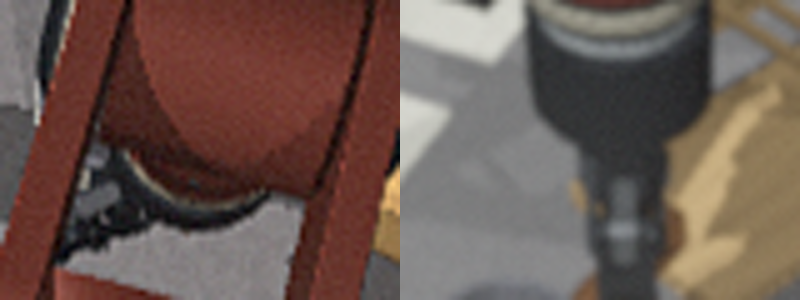

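The handle shows on both sides of the near finger (brown at about (680,230) and (590,290) of the right panel), so it lies between the fingers. I'll close now.

Emit:
apply_moves --targets '[{"translation": [0,0,0],"twist": 0,"hand": 0.6},{"translation": [0,0,0],"twist": 0,"hand": 0.4},{"translation": [0,0,0],"twist": 0,"hand": 0.2},{"translation": [0,0,0],"twist": 0,"hand": 0},{"translation": [0,0,0],"twist": 0,"hand": 0},{"translation": [0,0,0],"twist": 0,"hand": 0}]'

```text
time: 5.2
tool_pos: [0.6116, -0.0917, 0.1412]
tool_rot: [0.0, 0.974, 0.225, 0.0]
contact_force: [-1.8, 0.1, 5.2]
gripper_width: 0.281
grasp_force: 58.6
```

Emit:
apply_moves --targets '[{"translation": [-0.11,0,-0.17],"twist": 0,"hand": 0},{"translation": [-0.16,0,-0.25],"twist": 0,"hand": 0},{"translation": [-0.16,0,-0.25],"twist": 0,"hand": 0},{"translation": [-0.16,0,-0.25],"twist": 0,"hand": 0},{"translation": [-0.16,0,-0.25],"twist": 0,"hand": 0},{"translation": [-0.16,0,-0.25],"twist": 0,"hand": 0},{"translation": [0,0,0],"twist": 0,"hand": 0},{"translation": [0,0,0],"twist": 0,"hand": 0}]'

```text
time: 6.0
tool_pos: [0.5296, -0.1317, 0.2819]
tool_rot: [0.0, 0.974, 0.225, 0.0]
contact_force: [-0.2, -0.8, -2.2]
gripper_width: 0.284
grasp_force: 59.9
```

```bash
python3 - <<'E'
from plan import *
p,s=cur();print(p,s["contact_force"],s["ft_torque"],s["joint_pos"])
R=[];U=axes(p[3]-np.pi/2,np.radians(33))[2]
for c in("top","side"):
    f=grab_frame(c)
    np.save(f"l_{c}.npy",f)
    print(c,proj(c,[p[:3]-d*U for d in(0,.05,.16)]).round(1).tolist(),[(np.round(d["point"],3).tolist(),round(d["score"],2)) for q in("spatula_tip","ink_jar") for d in recognise(c,q)])
    a=proj(c,p[:3]-.08*U)[0].astype(int); x,y=a[0]-50,max(a[1]-38,0); R.append(cv2.resize(f[y:y+75,x:x+100,::-1],(400,300),interpolation=cv2.INTER_CUBIC)); print("origin",x,y)
cv2.imwrite("pics/g2.png",np.hstack(R))
E
```

```text
[ 0.5296 -0.1317  0.2819 -1.1176] [-0.2129 -0.8205 -2.156 ] [-0.044   0.0379  0.0325] [-0.3802 -0.1531  1.7639  0.0001  1.5302  0.7374]
top [[296.2, 190.9], [287.9, 181.1], [272.4, 163.0]] [([0.293, -0.277, 0.019], 0.84), ([0.599, -0.087, 0.158], 0.58), ([0.672, -0.064, 0.029], 0.93), ([0.751, 0.25, 0.052], 0.88), ([0.603, -0.082, 0.157], 0.72), ([0.468, 0.356, 0.318], 0.72)]
origin 233 137
side [[279.6, 112.8], [265.2, 129.0], [237.4, 160.1]] [([0.565, -0.108, 0.222], 0.82), ([0.281, -0.257, 0.022], 0.79), ([0.661, -0.056, 0.062], 0.84), ([0.754, 0.239, 0.059], 0.65), ([0.633, 0.094, 0.084], 0.4)]
origin 207 100
```

View pics/g2.png

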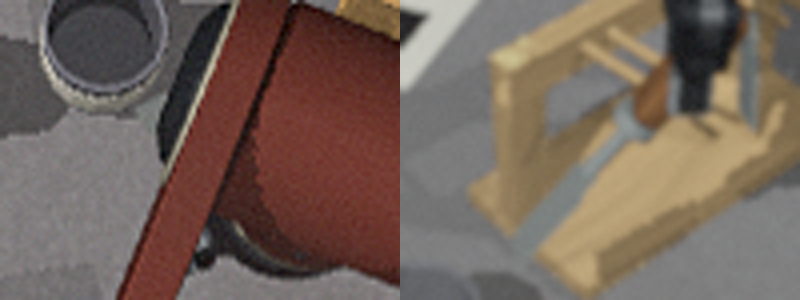

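```bash
python3 - <<'E'
from plan import *
p,s=cur(); g=p[:3].copy(); g[2]-=.001; az=p[3]-np.pi/2
h=np.array([np.cos(az),np.sin(az),0]); n=np.array([-h[1],h[0],0])
def pl(uv):
    a,b=atz("side",uv,0),atz("side",uv,.5); t=((g-a)@n)/((b-a)@n); return a+t*(b-a)
for uv in((237,162.5),(238.25,162.5),(236,162),(264.5,128.75)):
    q=pl(uv); v=g-q; print(uv,q,np.linalg.norm(v),np.degrees(np.arctan2(v@h,v[2])))
K=np.array([.559,.268]); xc=np.array([-.416,.909])
E
```

```text
(237, 162.5) [ 0.6087 -0.0925  0.1405] 0.16476920941009518 32.39147828743822
(238.25, 162.5) [ 0.6062 -0.0937  0.1404] 0.16331970996083178 31.531722662415643
(236, 162) [ 0.6108 -0.0915  0.1422] 0.16452662447654348 33.37110306353446
(264.5, 128.75) [ 0.5552 -0.1186  0.2412] 0.04786662680839236 36.72555327324742
```

```bash
python3 - <<'E'
from plan import *
plan([(.58,.02,.29,-14,8),(.6122,.1517,.257,24.6,8)])
E
```

```text
[0.14, -0.14, -0.01] -1.09
[0.15, -0.13, -0.01] -1.09
[0.17, -0.11, -0.01] -1.09
[0.18, -0.09, -0.01] -1.09
[0.19, -0.07, -0.01] -1.09
[0.19, -0.05, -0.01] -1.09
[0.2, -0.03, -0.02] -1.09
[0.19, -0.0, -0.01] -1.09
[0.17, -0.0, 0.04] -0.84
[0.17, 0.01, 0.04] -0.84
[0.17, 0.03, 0.04] -0.84
[0.16, 0.04, 0.04] -0.84
[0.16, 0.06, 0.04] -0.84
[0.16, 0.07, 0.04] -0.85
[0.15, 0.08, 0.04] -0.84
[0.14, 0.09, 0.05] -0.85
end [0.6121 0.1518 0.2566 0.4295] 24.608978600552756
```

```bash
python3 - <<'E'
from plan import *
plan([(.58,.02,.29,-20,8),(.6122,.1517,.257,24.6,8)])
E
```

```text
[0.14, -0.14, -0.01] -0.96
[0.15, -0.13, -0.01] -0.96
[0.16, -0.11, -0.01] -0.96
[0.18, -0.1, -0.01] -0.96
[0.18, -0.08, -0.01] -0.96
[0.19, -0.06, -0.01] -0.96
[0.2, -0.04, -0.02] -0.96
[0.2, -0.03, -0.01] -0.95
[0.17, -0.02, 0.04] -0.97
[0.17, -0.0, 0.04] -0.97
[0.17, 0.01, 0.04] -0.97
[0.16, 0.03, 0.04] -0.98
[0.16, 0.05, 0.04] -0.97
[0.16, 0.06, 0.04] -0.98
[0.15, 0.08, 0.04] -0.97
[0.14, 0.09, 0.05] -0.98
end [0.6119 0.1516 0.2566 0.4295] 24.60897860055276
```

Emit:
apply_moves --targets '[{"translation": [0.14,-0.14,-0.01],"twist": -0.96,"hand": 0},{"translation": [0.15,-0.13,-0.01],"twist": -0.96,"hand": 0},{"translation": [0.16,-0.11,-0.01],"twist": -0.96,"hand": 0},{"translation": [0.18,-0.1,-0.01],"twist": -0.96,"hand": 0},{"translation": [0.18,-0.08,-0.01],"twist": -0.96,"hand": 0},{"translation": [0.19,-0.06,-0.01],"twist": -0.96,"hand": 0},{"translation": [0.2,-0.04,-0.02],"twist": -0.96,"hand": 0},{"translation": [0.2,-0.03,-0.01],"twist": -0.95,"hand": 0}]'

```text
time: 7.1
tool_pos: [0.5804, 0.0211, 0.2906]
tool_rot: [-0.0, 0.818, 0.575, -0.0]
contact_force: [0.3, -0.2, -1.6]
gripper_width: 0.282
grasp_force: 59.8
```

Emit:
apply_moves --targets '[{"translation": [0.17,-0.02,0.04],"twist": -0.97,"hand": 0},{"translation": [0.17,0,0.04],"twist": -0.97,"hand": 0},{"translation": [0.17,0.01,0.04],"twist": -0.97,"hand": 0},{"translation": [0.16,0.03,0.04],"twist": -0.98,"hand": 0},{"translation": [0.16,0.05,0.04],"twist": -0.97,"hand": 0},{"translation": [0.16,0.06,0.04],"twist": -0.98,"hand": 0},{"translation": [0.15,0.08,0.04],"twist": -0.97,"hand": 0},{"translation": [0.14,0.09,0.05],"twist": -0.98,"hand": 0}]'

```text
time: 7.9
tool_pos: [0.6124, 0.1521, 0.2574]
tool_rot: [-0.0, 0.539, 0.843, -0.0]
contact_force: [-0.6, -0.4, -1.7]
gripper_width: 0.28
grasp_force: 59.8
```

```bash
python3 - <<'E'
from plan import *
p,s=cur();print(p,np.degrees(p[3]),s["contact_force"],s["ft_torque"],s["gripper_width"])
R=[];U=axes(p[3]-np.pi/2,np.radians(32.5))[2]
for c,w in(("top",132),("side",132)):
    f=grab_frame(c)
    a=proj(c,[p[:3]-d*U for d in(0,.05,.164)]); print(c,a.round(1).tolist())
    x,y=(70,110) if c=="top" else (90,200); R.append(cv2.resize(f[y:y+99,x:x+w,::-1],(400,300),interpolation=cv2.INTER_CUBIC))
cv2.imwrite("pics/g3.png",np.hstack(R))
E
```

```text
[0.6124 0.1521 0.2574 0.4334] 24.832391289018133 [-0.5532 -0.3879 -1.7399] [-0.0236 -0.0518 -0.0119] 0.28013819060021805
top [[157.8, 151.7], [150.6, 160.4], [136.4, 177.5]]
side [[167.6, 213.3], [170.0, 240.8], [175.0, 297.9]]
```

View pics/g3.png

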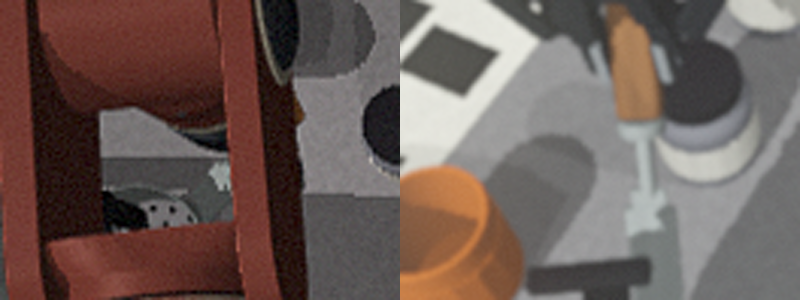

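```bash
python3 - <<'E'
from h import *
print(proj("side",[(.5612,.2695,.262),(.5856,.2806,.262),(.5368,.2583,.262),(.5612,.2695,.245)]))
E
```

```text
[[152.1085 287.2631]
 [132.754  287.3436]
 [171.4611 287.1203]
 [154.7195 292.0152]]
```

Emit:
apply_moves --targets '[{"translation": [0.12,0,0.18],"twist": 0,"hand": 0},{"translation": [0.12,0,0.18],"twist": 0,"hand": 0},{"translation": [0.12,0,0.19],"twist": 0,"hand": 0},{"translation": [0.06,0,0.1],"twist": 0,"hand": 0},{"translation": [0.03,0,0.05],"twist": 0,"hand": 0},{"translation": [0,0,0],"twist": 0,"hand": 0},{"translation": [0,0,0],"twist": 0,"hand": 0}]'

```text
time: 8.7
tool_pos: [0.594, 0.1918, 0.1891]
tool_rot: [0.001, 0.541, 0.841, 0.0]
contact_force: [0.1, -0.3, -0.9]
gripper_width: 0.284
grasp_force: 59.9
```

Emit:
apply_moves --targets '[{"translation": [0.013,0,0.02],"twist": 0,"hand": 0},{"translation": [0.013,0,0.02],"twist": 0,"hand": 0},{"translation": [0.013,0,0.02],"twist": 0,"hand": 0},{"translation": [0,0,0],"twist": 0,"hand": 0}]'

```text
time: 9.1
tool_pos: [0.5917, 0.1956, 0.182]
tool_rot: [-0.0, 0.54, 0.841, -0.0]
contact_force: [-0.6, -0.0, -1.4]
gripper_width: 0.285
grasp_force: 59.9
```

Emit:
apply_moves --targets '[{"translation": [0.01,0,0.015],"twist": 0,"hand": 0},{"translation": [0.01,0,0.015],"twist": 0,"hand": 0},{"translation": [0,0,0],"twist": 0,"hand": 0}]'

```text
time: 9.4
tool_pos: [0.5909, 0.1975, 0.1789]
tool_rot: [-0.0, 0.54, 0.841, -0.0]
contact_force: [-0.4, -0.7, -1.3]
gripper_width: 0.287
grasp_force: 59.9
```

Emit:
apply_moves --targets '[{"translation": [0.01,0,0.015],"twist": 0,"hand": 0},{"translation": [0,0,0],"twist": 0,"hand": 0}]'

```text
time: 9.6
tool_pos: [0.5905, 0.1984, 0.1776]
tool_rot: [-0.0, 0.54, 0.841, -0.0]
contact_force: [-0.6, -1.8, -2.0]
gripper_width: 0.28
grasp_force: 59.9
```

Emit:
apply_moves --targets '[{"translation": [0.01,0,0.015],"twist": 0,"hand": 0},{"translation": [0,0,0],"twist": 0,"hand": 0}]'

```text
time: 9.8
tool_pos: [0.5901, 0.1992, 0.176]
tool_rot: [-0.0, 0.54, 0.841, -0.0]
contact_force: [-0.2, -0.1, -1.6]
gripper_width: 0.286
grasp_force: 59.9
```

Still no contact; I'll continue in 1.5 mm steps.

Emit:
apply_moves --targets '[{"translation": [0.01,0,0.015],"twist": 0,"hand": 0},{"translation": [0,0,0],"twist": 0,"hand": 0}]'

```text
time: 10.0
tool_pos: [0.5897, 0.2002, 0.1746]
tool_rot: [-0.0, 0.54, 0.841, -0.0]
contact_force: [0.1, -0.2, -1.1]
gripper_width: 0.284
grasp_force: 59.9
```

Emit:
apply_moves --targets '[{"translation": [0.01,0,0.015],"twist": 0,"hand": 0},{"translation": [0,0,0],"twist": 0,"hand": 0}]'

```text
time: 10.2
tool_pos: [0.5892, 0.2011, 0.173]
tool_rot: [-0.0, 0.54, 0.841, -0.0]
contact_force: [0.3, 0.2, -0.7]
gripper_width: 0.281
grasp_force: 59.9
```

Emit:
apply_moves --targets '[{"translation": [0.01,0,0.015],"twist": 0,"hand": 0},{"translation": [0,0,0],"twist": 0,"hand": 0}]'

```text
time: 10.4
tool_pos: [0.5888, 0.202, 0.1715]
tool_rot: [-0.0, 0.54, 0.841, -0.0]
contact_force: [-0.4, 0.6, -1.2]
gripper_width: 0.282
grasp_force: 59.9
```

Emit:
apply_moves --targets '[{"translation": [0.01,0,0.015],"twist": 0,"hand": 0},{"translation": [0,0,0],"twist": 0,"hand": 0}]'

```text
time: 10.6
tool_pos: [0.5884, 0.2029, 0.17]
tool_rot: [-0.0, 0.54, 0.841, -0.0]
contact_force: [-0.2, -0.3, -0.7]
gripper_width: 0.286
grasp_force: 59.9
```

Emit:
apply_moves --targets '[{"translation": [0.01,0,0.015],"twist": 0,"hand": 0},{"translation": [0,0,0],"twist": 0,"hand": 0}]'

```text
time: 10.8
tool_pos: [0.588, 0.2038, 0.1685]
tool_rot: [-0.0, 0.54, 0.841, -0.0]
contact_force: [0.1, 0.1, -1.4]
gripper_width: 0.286
grasp_force: 59.9
```

Emit:
apply_moves --targets '[{"translation": [0.01,0,0.015],"twist": 0,"hand": 0},{"translation": [0,0,0],"twist": 0,"hand": 0}]'

```text
time: 11.0
tool_pos: [0.5876, 0.2047, 0.167]
tool_rot: [-0.0, 0.54, 0.841, -0.0]
contact_force: [0.6, -0.3, -1.9]
gripper_width: 0.282
grasp_force: 59.9
```

Emit:
apply_moves --targets '[{"translation": [0.01,0,0.015],"twist": 0,"hand": 0},{"translation": [0,0,0],"twist": 0,"hand": 0}]'

```text
time: 11.2
tool_pos: [0.5871, 0.2056, 0.1655]
tool_rot: [-0.0, 0.54, 0.841, -0.0]
contact_force: [-0.1, 0.4, -1.4]
gripper_width: 0.281
grasp_force: 59.9
```

Emit:
apply_moves --targets '[{"translation": [0.01,0,0.015],"twist": 0,"hand": 0},{"translation": [0,0,0],"twist": 0,"hand": 0}]'

```text
time: 11.4
tool_pos: [0.5867, 0.2065, 0.164]
tool_rot: [-0.0, 0.54, 0.841, -0.0]
contact_force: [-0.0, -0.4, -0.7]
gripper_width: 0.283
grasp_force: 59.9
```

Emit:
apply_moves --targets '[{"translation": [0.008,0,0.015],"twist": 0,"hand": 0},{"translation": [0,0,0],"twist": 0,"hand": 0}]'

```text
time: 11.6
tool_pos: [0.5864, 0.2073, 0.1625]
tool_rot: [-0.0, 0.54, 0.841, -0.0]
contact_force: [0.2, -0.4, -2.3]
gripper_width: 0.288
grasp_force: 59.9
```

Emit:
apply_moves --targets '[{"translation": [0.008,0,0.015],"twist": 0,"hand": 0},{"translation": [0,0,0],"twist": 0,"hand": 0}]'

```text
time: 11.8
tool_pos: [0.5861, 0.208, 0.161]
tool_rot: [-0.0, 0.54, 0.841, -0.0]
contact_force: [-0.1, -0.2, -1.8]
gripper_width: 0.282
grasp_force: 59.9
```

Emit:
apply_moves --targets '[{"translation": [0.008,0,0.015],"twist": 0,"hand": 0},{"translation": [0,0,0],"twist": 0,"hand": 0}]'

```text
time: 12.0
tool_pos: [0.5857, 0.2087, 0.1596]
tool_rot: [-0.0, 0.54, 0.841, -0.0]
contact_force: [0.2, -0.2, -2.0]
gripper_width: 0.286
grasp_force: 59.9
```

Emit:
apply_moves --targets '[{"translation": [0.008,0,0.015],"twist": 0,"hand": 0},{"translation": [0,0,0],"twist": 0,"hand": 0}]'

```text
time: 12.2
tool_pos: [0.5854, 0.2094, 0.158]
tool_rot: [-0.0, 0.54, 0.841, -0.0]
contact_force: [0.3, -0.3, -1.3]
gripper_width: 0.284
grasp_force: 59.9
```

Emit:
apply_moves --targets '[{"translation": [0.005,0,0.015],"twist": 0,"hand": 0},{"translation": [0,0,0],"twist": 0,"hand": 0}]'

```text
time: 12.4
tool_pos: [0.5852, 0.2098, 0.1565]
tool_rot: [-0.0, 0.54, 0.841, -0.0]
contact_force: [-0.2, 0.9, -1.3]
gripper_width: 0.282
grasp_force: 59.9
```

Emit:
apply_moves --targets '[{"translation": [0.005,0,0.015],"twist": 0,"hand": 0},{"translation": [0,0,0],"twist": 0,"hand": 0}]'

```text
time: 12.6
tool_pos: [0.585, 0.2103, 0.155]
tool_rot: [-0.0, 0.54, 0.841, -0.0]
contact_force: [-0.4, -0.7, -0.8]
gripper_width: 0.283
grasp_force: 59.9
```

Emit:
apply_moves --targets '[{"translation": [0.005,0,0.015],"twist": 0,"hand": 0},{"translation": [0,0,0],"twist": 0,"hand": 0}]'

```text
time: 12.8
tool_pos: [0.5848, 0.2107, 0.1535]
tool_rot: [-0.0, 0.54, 0.841, -0.0]
contact_force: [0.2, -0.1, -1.4]
gripper_width: 0.283
grasp_force: 59.9
```

Emit:
apply_moves --targets '[{"translation": [0.005,0,0.015],"twist": 0,"hand": 0},{"translation": [0,0,0],"twist": 0,"hand": 0}]'

```text
time: 13.0
tool_pos: [0.5846, 0.2112, 0.152]
tool_rot: [-0.0, 0.54, 0.841, -0.0]
contact_force: [-0.7, 0.1, -1.7]
gripper_width: 0.285
grasp_force: 59.9
```

```bash
python3 - <<'E'
from plan import *
p,s=cur(); F=[]
f=grab_frame("side")
for i in range(5): grab_frame("side"); t=state(); F.append(np.r_[t["contact_force"],t["ft_torque"]])
print(np.mean(F,0))
U=axes(p[3]-np.pi/2,np.radians(32.5))[2]
print(proj("side",[p[:3]-[0,0,.001]-d*U for d in(-.036,0,.042,.051,.098,.164)]).round(1).tolist())
x,y=120,230; cv2.imwrite("pics/g4.png",cv2.resize(f[y:y+105,x:x+100,::-1],(571,600),interpolation=cv2.INTER_CUBIC))
E
```

```text
[-0.0656  0.0735 -1.783  -0.0365 -0.0214 -0.0013]
[[172.3, 260.4], [173.8, 278.4], [175.5, 298.5], [175.9, 302.7], [177.7, 324.0], [180.1, 352.1]]
```

View pics/g4.png

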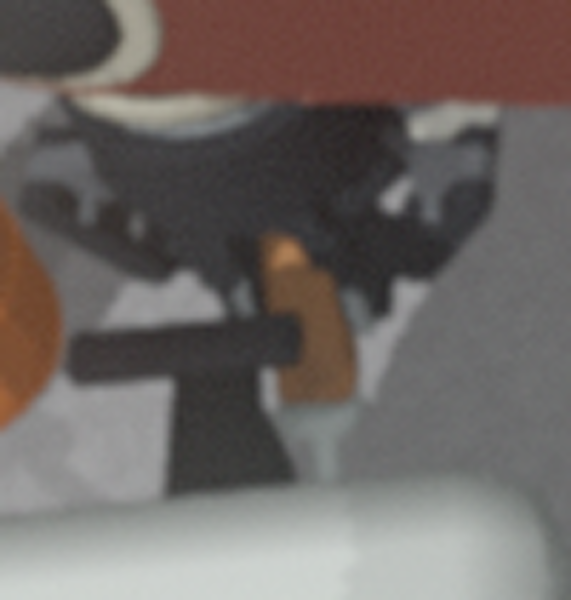

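The collar end of the handle is at side pixel (175,300), as predicted, so the grip hasn't slipped and there's no contact yet. I'll continue.

Emit:
apply_moves --targets '[{"translation": [0.003,0,0.012],"twist": 0,"hand": 0},{"translation": [0,0,0],"twist": 0,"hand": 0}]'

```text
time: 13.5
tool_pos: [0.5845, 0.2114, 0.1509]
tool_rot: [-0.0, 0.54, 0.841, -0.0]
contact_force: [0.6, 0.0, -2.0]
gripper_width: 0.287
grasp_force: 59.9
```

Emit:
apply_moves --targets '[{"translation": [0.003,0,0.012],"twist": 0,"hand": 0},{"translation": [0,0,0],"twist": 0,"hand": 0}]'

```text
time: 13.7
tool_pos: [0.5844, 0.2118, 0.1498]
tool_rot: [-0.0, 0.54, 0.841, 0.0]
contact_force: [-0.6, 0.6, -1.6]
gripper_width: 0.279
grasp_force: 59.9
```

Emit:
apply_moves --targets '[{"translation": [0.003,0,0.012],"twist": 0,"hand": 0},{"translation": [0,0,0],"twist": 0,"hand": 0}]'

```text
time: 13.9
tool_pos: [0.5847, 0.2119, 0.1494]
tool_rot: [0.0, 0.54, 0.841, 0.0]
contact_force: [-0.1, -2.6, 2.2]
gripper_width: 0.283
grasp_force: 60.6
```

Emit:
apply_moves --targets '[{"translation": [0.003,0,0.012],"twist": 0,"hand": 0},{"translation": [0,0,0],"twist": 0,"hand": 0}]'

```text
time: 14.1
tool_pos: [0.5849, 0.2119, 0.1491]
tool_rot: [0.001, 0.54, 0.842, -0.0]
contact_force: [-0.5, -2.7, 6.4]
gripper_width: 0.283
grasp_force: 61.5
```

Contact with the plate at about 8 N. I'll hold it there.

Emit:
apply_moves --targets '[{"translation": [0,0,0],"twist": 0,"hand": 0},{"translation": [0,0,0],"twist": 0,"hand": 0},{"translation": [0,0,0],"twist": 0,"hand": 0},{"translation": [0,0,0],"twist": 0,"hand": 0},{"translation": [0,0,0],"twist": 0,"hand": 0},{"translation": [0,0,0],"twist": 0,"hand": 0}]'

```text
time: 14.7
tool_pos: [0.5849, 0.2119, 0.1491]
tool_rot: [0.001, 0.54, 0.841, -0.0]
contact_force: [-0.8, -3.7, 6.1]
gripper_width: 0.281
grasp_force: 61.4
```

```bash
python3 - <<'E'
from plan import *
plan([(.612,.152,.245,24.8,5),(.59,-.06,.30,50,6),(.5643,-.2506,.25,67.55,6),(.5643,-.2506,.215,67.55,3)])
E
```

```text
[-0.13, -0.0, -0.19] -0.01
[-0.13, -0.0, -0.19] -0.01
[-0.13, -0.0, -0.19] -0.01
[-0.13, -0.0, -0.19] -0.0
[-0.14, -0.0, -0.2] -0.01
[-0.3, -0.18, -0.09] -0.73
[-0.29, -0.2, -0.09] -0.73
[-0.28, -0.23, -0.09] -0.73
[-0.26, -0.24, -0.09] -0.73
[-0.24, -0.27, -0.09] -0.74
[-0.22, -0.28, -0.1] -0.73
[-0.17, -0.27, 0.08] -0.51
[-0.16, -0.28, 0.08] -0.51
[-0.14, -0.29, 0.09] -0.51
[-0.13, -0.29, 0.08] -0.51
[-0.11, -0.3, 0.09] -0.51
[-0.1, -0.3, 0.08] -0.52
[0.0, -0.0, 0.12] 0.0
[0.0, -0.0, 0.12] 0.0
[0.0, -0.0, 0.11] 0.0
end [ 0.5645 -0.2505  0.2151  1.1793] 67.56683417431282
```

Emit:
apply_moves --targets '[{"translation": [-0.13,0,-0.19],"twist": 0,"hand": 0},{"translation": [-0.13,0,-0.19],"twist": 0,"hand": 0},{"translation": [-0.13,0,-0.19],"twist": 0,"hand": 0},{"translation": [-0.13,0,-0.19],"twist": 0,"hand": 0},{"translation": [-0.14,0,-0.2],"twist": -0.04,"hand": 0}]'

```text
time: 15.2
tool_pos: [0.6115, 0.152, 0.2434]
tool_rot: [-0.0, 0.539, 0.843, -0.0]
contact_force: [0.8, 0.3, -2.4]
gripper_width: 0.281
grasp_force: 59.8
```

Emit:
apply_moves --targets '[{"translation": [-0.3,-0.18,-0.09],"twist": -0.73,"hand": 0},{"translation": [-0.29,-0.2,-0.09],"twist": -0.73,"hand": 0},{"translation": [-0.28,-0.23,-0.09],"twist": -0.73,"hand": 0},{"translation": [-0.26,-0.24,-0.09],"twist": -0.73,"hand": 0},{"translation": [-0.24,-0.27,-0.09],"twist": -0.74,"hand": 0},{"translation": [-0.22,-0.28,-0.1],"twist": -0.73,"hand": 0}]'

```text
time: 15.8
tool_pos: [0.5887, -0.0613, 0.2981]
tool_rot: [-0.0, 0.341, 0.94, 0.0]
contact_force: [0.3, 0.2, -0.9]
gripper_width: 0.281
grasp_force: 59.8
```

Emit:
apply_moves --targets '[{"translation": [-0.17,-0.27,0.08],"twist": -0.51,"hand": 0},{"translation": [-0.16,-0.28,0.08],"twist": -0.51,"hand": 0},{"translation": [-0.14,-0.29,0.09],"twist": -0.51,"hand": 0},{"translation": [-0.13,-0.29,0.08],"twist": -0.51,"hand": 0},{"translation": [-0.11,-0.3,0.09],"twist": -0.51,"hand": 0},{"translation": [-0.1,-0.3,0.08],"twist": -0.52,"hand": 0},{"translation": [0,0,0.17],"twist": 0,"hand": 0},{"translation": [0,0,0.18],"twist": 0,"hand": 0}]'

```text
time: 16.6
tool_pos: [0.5636, -0.2507, 0.2126]
tool_rot: [0.0, 0.196, 0.981, 0.0]
contact_force: [0.4, -0.2, -2.0]
gripper_width: 0.283
grasp_force: 60.0
```

```bash
python3 - <<'E'
from plan import *
grab_frame("top");grab_frame("top");grab_frame("top")
p,s=cur();print(p,np.degrees(p[3]),s["contact_force"],s["gripper_width"])
U=axes(p[3]-np.pi/2,np.radians(32.5))[2]; R=[]
for c,(x,y) in(("top",(290,120)),("side",(225,75))):
    f=grab_frame(c)
    print(c,proj(c,[p[:3]-[0,0,.001]-d*U for d in(0,.0405,.0495,.085,.1625)]).round(1).tolist())
    R.append(cv2.resize(f[y:y+90,x:x+100,::-1],(400 if c=="top" else 800,)*1+(360 if c=="top" else 720,),interpolation=cv2.INTER_CUBIC))
S=cv2.resize(R[1],(660,594)); cv2.imwrite("pics/r1.png",S)
E
```

```text
[ 0.5627 -0.249   0.2111  1.1789] 67.54773888529944 [-0.0567  0.286  -1.7121] 0.2827229938686613
top [[344.8, 179.1], [337.6, 189.6], [336.1, 191.9], [330.3, 200.4], [318.7, 217.3]]
side [[282.7, 103.9], [288.2, 119.7], [289.4, 123.1], [294.0, 136.3], [303.5, 163.5]]
```

View pics/r1.png

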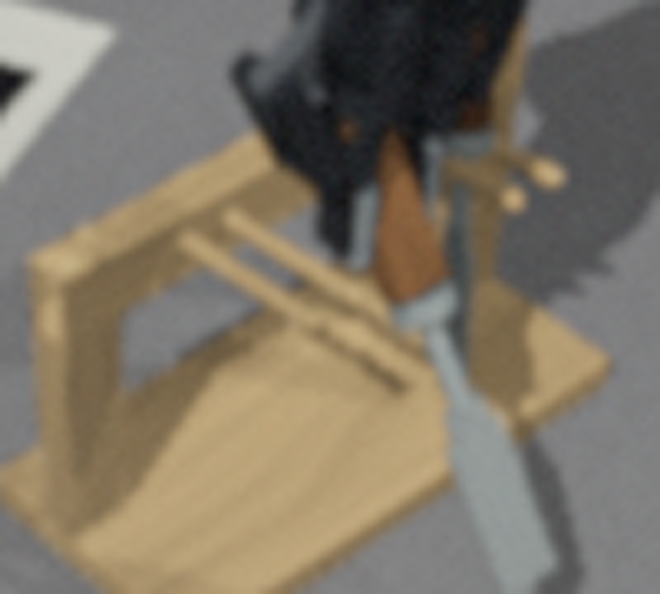

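```bash
python3 - <<'E'
from h import *
d=np.array([-.924,.382,0]);yr=np.array([.382,.924,0]);o=np.array([.6436,-.2834,0])  # rail face point, midline
for c in("top","side"):
    I=cv2.cvtColor(cv2.imread(f"pics/{c}0.png"),cv2.COLOR_BGR2GRAY).astype(np.float32)
    L=np.arange(-26,27,1.)
    for lo,hi in((10,25),(25,40),(40,55),(55,70)):
        S=np.arange(lo,hi,1.)
        P=np.array([[o+d*s/1e3+yr*l/1e3+[0,0,.147+(s-35)*.0000875] for s in S] for l in L])
        uv=proj(c,P.reshape(-1,3)).reshape(len(L),len(S),2).astype(np.float32)
        v=cv2.remap(I,uv[...,0],uv[...,1],cv2.INTER_CUBIC).mean(1)
        print(c,lo,' '.join(f"{int(x)}" for x in v))
E
```

```text
top 10 152 152 153 156 159 161 161 163 166 167 155 132 115 116 133 151 159 156 144 135 137 149 159 162 162 162 163 162 160 159 161 161 151 129 111 112 131 151 161 159 148 134 128 132 139 142 141 139 137 134 131 131 130
top 25 157 157 157 157 157 157 157 157 159 164 161 144 120 110 122 143 157 158 150 139 136 144 154 158 158 157 157 157 157 157 158 160 157 143 122 112 122 143 158 161 152 140 136 142 152 158 159 158 155 154 155 156 157
top 40 157 157 157 156 155 156 156 157 157 160 163 155 133 114 115 133 152 161 156 142 131 134 146 156 158 158 157 157 157 157 158 162 165 156 131 111 112 133 153 161 157 144 134 135 147 157 161 161 159 158 158 158 158
top 55 150 152 153 152 150 151 153 154 155 156 159 155 139 117 110 124 146 161 162 150 135 130 139 151 157 158 157 157 155 155 157 160 162 156 137 116 111 125 144 157 160 152 139 133 139 149 155 157 156 155 154 155 155
side 10 119 120 121 122 123 123 123 122 122 122 123 126 129 134 140 146 151 154 155 155 152 148 142 136 130 125 120 118 117 117 118 119 120 123 127 132 139 146 151 155 157 156 154 149 144 137 130 123 118 115 113 112 113
side 25 124 124 124 124 125 125 125 124 124 124 126 128 131 136 140 146 151 154 157 157 155 150 145 138 132 125 120 115 112 110 111 112 115 119 124 130 137 143 149 153 156 156 155 151 145 139 131 124 119 115 112 110 110
side 40 114 114 114 113 113 113 112 112 112 113 115 118 123 129 135 142 148 153 156 157 156 152 147 140 132 123 115 108 103 101 101 102 104 109 115 122 130 139 147 152 156 157 156 153 147 140 133 125 118 113 109 108 107
side 55 95 95 96 96 96 96 97 97 97 97 99 102 108 116 124 133 141 148 154 157 158 156 152 146 139 132 124 117 112 109 108 108 110 113 118 123 130 137 144 150 155 157 158 156 152 147 141 135 129 124 120 117 114
```

```bash
python3 - <<'E'
from plan import *
p,s=cur(); X,Y,U=axes(p[3]-np.pi/2,np.radians(32.5)); g=p[:3]-[0,0,.001]
L=np.arange(-24,25,1.5)
for c in("side","top"):
    f=grab_frame(c); H=cv2.cvtColor(f,cv2.COLOR_RGB2HSV).astype(np.float32)
    for nm,lo,hi in(("handle",25,38),("collar",42,49),("shank",55,80),("blade",100,150)):
        S=np.arange(lo,hi,1.)
        P=np.array([[g-U*q/1e3+Y*l/1e3 for q in S] for l in L]); uv=proj(c,P.reshape(-1,3)).reshape(len(L),len(S),2).astype(np.float32)
        for k in(1,2): print(c,nm,"sv"[k-1],' '.join(f"{int(x)}" for x in cv2.remap(H[...,k],uv[...,0],uv[...,1],cv2.INTER_LINEAR).mean(1)))
E
```

```text
side handle s 17 23 35 52 75 99 116 129 136 139 139 139 139 139 139 140 140 139 140 142 141 139 137 135 131 127 122 113 104 100 97 95 93
side handle v 77 79 83 91 101 111 119 125 128 128 127 126 126 126 127 129 130 132 132 131 129 126 120 113 109 109 116 128 142 154 162 167 170
side collar s 18 13 12 15 15 15 16 16 16 16 16 17 17 18 17 16 17 17 17 15 14 13 11 11 15 25 41 60 78 89 95 97 96
side collar v 82 77 76 78 85 97 110 121 130 133 136 137 136 138 139 142 143 144 143 141 140 138 136 134 133 136 141 146 150 149 148 149 154
side shank s 96 93 88 80 71 63 53 42 32 22 15 13 12 11 11 11 10 10 17 35 59 79 90 95 95 95 94 94 94 94 95 95 95
side shank v 124 122 119 116 111 106 100 95 91 91 97 110 126 140 151 155 154 150 146 146 151 156 162 166 169 170 172 173 173 171 167 163 158
side blade s 33 30 26 22 17 13 11 10 10 11 11 11 11 11 11 11 11 11 11 10 10 10 10 10 13 18 23 26 27 27 27 27 27
side blade v 104 109 118 128 138 145 150 152 153 154 154 154 154 154 154 154 153 153 153 153 152 149 146 142 139 137 137 138 139 139 140 140 140
top handle s 123 124 126 127 136 149 150 150 150 151 148 1
[... 329 characters left out ...]
3 136 145 144 136 146 153 85
top collar v 129 132 133 114 97 101 107 108 106 104 103 104 105 105 107 107 107 107 108 110 99 76 65 64 66 69 68 68 67 66 65 66 90
top shank s 84 87 96 124 146 150 152 151 151 148 147 151 150 150 149 147 148 146 147 147 140 137 138 137 138 136 135 136 134 152 153 91 25
top shank v 107 94 94 101 106 106 107 106 106 107 107 106 106 105 106 107 107 110 112 101 80 69 68 68 69 69 70 69 69 66 66 88 120
top blade s 135 141 138 138 138 137 138 138 138 139 137 136 137 137 135 135 133 133 129 123 119 120 118 115 119 119 120 127 126 91 39 14 10
top blade v 80 109 121 121 119 118 118 117 117 118 118 118 119 118 118 118 121 122 103 79 71 72 74 75 74 74 73 71 72 86 111 129 133
```

```bash
python3 - <<'E'
from plan import *
plan([(.5637,-.2467,.206,66.1,2),(.6042,-.2646,.206,66.1,4),(.6362,-.2788,.206,66.1,4)],dec=3)
E
```

```text
[0.009, 0.014, 0.045] 0.129
[0.01, 0.013, 0.044] 0.13
[-0.111, 0.0, 0.0] -0.0
[-0.111, 0.0, 0.0] -0.0
[-0.11, 0.0, 0.0] -0.0
[-0.111, 0.0, 0.0] -0.0
[-0.087, 0.0, 0.0] -0.0
[-0.088, 0.0, 0.0] -0.0
[-0.087, 0.0, 0.0] -0.0
[-0.088, 0.0, 0.0] -0.0
end [ 0.6362 -0.2788  0.206   1.1536] 66.09882785446204
```

Emit:
apply_moves --targets '[{"translation": [0.01,0.014,0.045],"twist": 0.13,"hand": 0},{"translation": [0.01,0.013,0.044],"twist": 0.13,"hand": 0},{"translation": [-0.1,0,0],"twist": 0,"hand": 0},{"translation": [-0.1,0,0],"twist": 0,"hand": 0},{"translation": [-0.1,0,0],"twist": 0,"hand": 0},{"translation": [-0.1,0,0],"twist": 0,"hand": 0},{"translation": [0,0,0],"twist": 0,"hand": 0},{"translation": [0,0,0],"twist": 0,"hand": 0}]'

```text
time: 17.75
tool_pos: [0.5997, -0.2632, 0.2044]
tool_rot: [-0.0, 0.207, 0.978, 0.0]
contact_force: [-0.7, 0.4, -1.5]
gripper_width: 0.286
grasp_force: 59.9
```

```bash
python3 - <<'E'
from plan import *
p,s=cur(); f=grab_frame("side"); print(p,s["contact_force"],s["ft_torque"])
x,y=235,85; cv2.imwrite("pics/r2.png",cv2.resize(f[y:y+60,x:x+80,::-1],(800,600),interpolation=cv2.INTER_CUBIC))
X,Y,U=axes(p[3]-np.pi/2,np.radians(36.5)); g=p[:3]-[0,0,.001]
print(proj("side",[g-U*q for q in(.0,.049,.066,.084)]))
E
```

```text
[ 0.5997 -0.2632  0.2044  1.153 ] [-0.6661  0.3877 -1.5068] [-0.0165 -0.0361  0.0455]
[[270.431   98.6353]
 [277.8237 117.3706]
 [280.3168 123.6889]
 [282.9177 130.2804]]
```

View pics/r2.png

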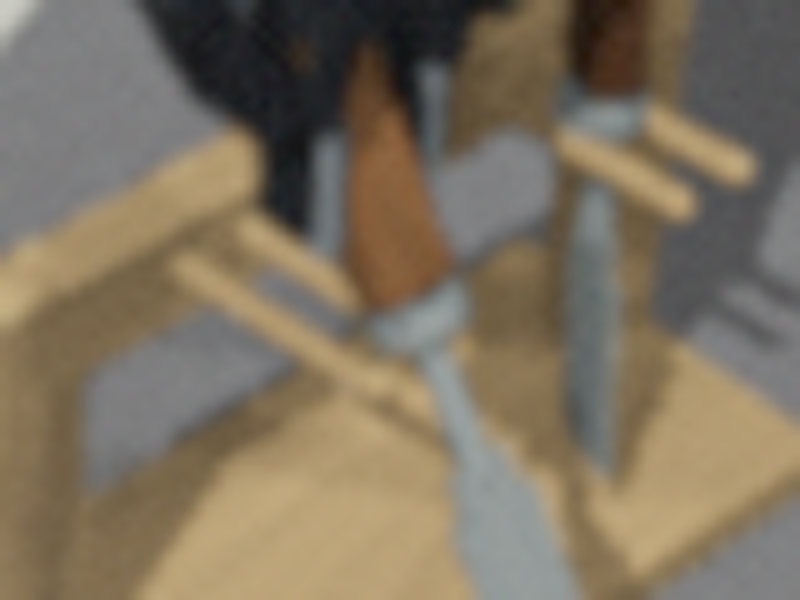

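```bash
python3 - <<'E'
from plan import *
p,s=cur(); g=p[:3]-[0,0,.001]; print(p)
f=grab_frame("side"); H=cv2.cvtColor(f,cv2.COLOR_RGB2HSV).astype(np.float32); G=cv2.cvtColor(f,cv2.COLOR_RGB2GRAY).astype(np.float32)
L=np.arange(-16,17,1.)
d=np.array([-.914,.405,0]);yr=np.array([.405,.914,0]);M=np.array([.6121,-.2681,0])
def prof(I,pts): 
    uv=proj("side",pts.reshape(-1,3)).reshape(*pts.shape[:2],2).astype(np.float32); return cv2.remap(I,uv[...,0],uv[...,1],cv2.INTER_CUBIC).mean(1)
for lean in(33,36.5):
    X,Y,U=axes(p[3]-np.pi/2,np.radians(lean))
    for lo,hi in((53,60),(60,67),(67,75),(120,150)):
        P=np.array([[g-U*q/1e3+Y*l/1e3 for q in np.arange(lo,hi,1.)] for l in L])
        print(lean,lo,'S',' '.join(str(int(x)) for x in prof(H[...,1],P)))
L=np.arange(-18,20,1.)
for lo,hi in((8,16),(16,24),(24,32),(32,40),(40,50)):
    P=np.array([[M+d*(q-35)/1e3+yr*l/1e3+[0,0,.146+(q-35)*.0000875] for q in np.arange(lo,hi,1.)] for l in L]); v=prof(G,P)
    print(lo,' '.join(str(int(x)) for x in v))
print("spare tips, free tips",proj("side",[M+d*.037+yr*(l)/1e3+[0,0,.149] for l in(-99,-121,11,-11)]))
E
```

```text
[ 0.5994 -0.2631  0.2044  1.153 ]
33 53 S 92 90 86 83 81 79 74 69 62 53 40 27 16 9 8 10 12 11 9 7 12 24 41 59 75 87 95 99 99 97 96 95 94
33 60 S 101 101 101 101 102 102 98 89 75 58 39 23 12 8 8 10 10 9 8 14 27 45 63 77 86 92 94 96 96 96 96 98 99
33 67 S 99 99 100 102 102 100 94 83 67 49 31 17 9 8 9 9 9 7 8 14 27 43 60 75 86 92 96 99 99 100 99 98 96
33 120 S 11 8 8 9 10 11 11 11 11 11 11 11 11 10 10 9 9 10 10 11 11 11 10 9 7 7 10 17 28 41 52 62 68
36.5 53 S 102 99 97 96 95 93 92 90 87 82 76 66 53 38 23 13 9 9 11 12 10 8 10 20 37 55 73 86 95 99 99 98 96
36.5 60 S 102 101 100 100 100 100 101 102 101 97 86 70 51 32 18 9 7 9 10 9 7 9 18 34 52 69 81 88 92 95 96 97 97
36.5 67 S 99 99 99 99 99 100 101 102 100 95 84 69 51 33 19 10 7 8 9 9 7 7 13 24 40 58 74 85 93 98 99 100 99
36.5 120 S 63 55 44 32 21 13 9 8 8 10 11 11 11 11 11 11 11 11 11 10 10 9 10 10 11 11 11 10 9 8 7 8 13
8 82 93 106 121 134 145 153 158 159 157 153 148 142 135 129 125 121 120 118 118 117 118 119 123 127 133 140 146 152 155 157 156 153 149 142 135 129 123
16 120 124 131 137 144 150 155 158 159 158 154 149 143 136 131 126 124 123 123 123 123 123 123 125 129 135 141 146 151 155 156 156 154 149 143 136 130 125
24 96 104 114 125 135 144 151 156 158 157 154 149 143 136 130 124 120 117 116 116 117 118 120 123 128 133 139 144 150 153 156 156 154 151 146 139 132 126
32 83 83 85 91 99 109 120 131 140 147 149 149 145 139 132 125 120 117 115 114 114 115 118 123 128 134 140 146 151 154 155 155 152 147 141 134 128 122
40 97 95 92 89 87 85 86 89 94 100 106 111 115 116 116 114 111 109 108 108 109 111 114 119 125 132 139 147 152 155 156 155 152 148 141 134 127 121
spare tips, free tips [[302.7274 104.6192]
 [308.3929 101.1636]
 [272.5886 123.0023]
 [278.8706 119.1706]]
```

Side view r2: the collar is at (277,116.5) and the free pegs run from (254,111) and (259.5,107.5) toward it. The shank lies just outside the peg tips and about 1 mm off their midline. I'll shift 1.3 mm and slide in.

Emit:
apply_moves --targets '[{"translation": [0,0.013,0],"twist": 0,"hand": 0},{"translation": [-0.08,0,0],"twist": 0,"hand": 0},{"translation": [-0.08,0,0],"twist": 0,"hand": 0},{"translation": [0,0,0],"twist": 0,"hand": 0},{"translation": [0,0,0],"twist": 0,"hand": 0}]'

```text
time: 18.35
tool_pos: [0.6148, -0.2685, 0.2045]
tool_rot: [-0.0, 0.207, 0.978, 0.0]
contact_force: [-1.2, 0.2, -1.3]
gripper_width: 0.286
grasp_force: 59.9
```

Emit:
apply_moves --targets '[{"translation": [-0.08,0,0],"twist": 0,"hand": 0},{"translation": [0,0,0],"twist": 0,"hand": 0}]'

```text
time: 18.55
tool_pos: [0.6225, -0.272, 0.2046]
tool_rot: [0.0, 0.207, 0.978, -0.0]
contact_force: [0.7, 0.1, -1.0]
gripper_width: 0.284
grasp_force: 59.9
```

Emit:
apply_moves --targets '[{"translation": [-0.07,0,0],"twist": 0,"hand": 0},{"translation": [-0.07,0,0],"twist": 0,"hand": 0},{"translation": [0,0,0],"twist": 0,"hand": 0},{"translation": [0,0,0],"twist": 0,"hand": 0}]'

```text
time: 18.95
tool_pos: [0.6349, -0.2773, 0.2045]
tool_rot: [-0.0, 0.207, 0.978, 0.0]
contact_force: [-0.6, -0.1, -1.6]
gripper_width: 0.282
grasp_force: 59.9
```

Emit:
apply_moves --targets '[{"translation": [0,0,0.02],"twist": 0,"hand": 0},{"translation": [0,0,0.02],"twist": 0,"hand": 0},{"translation": [0,0,0],"twist": 0,"hand": 0}]'

```text
time: 19.25
tool_pos: [0.6343, -0.2771, 0.2]
tool_rot: [-0.001, 0.207, 0.978, 0.0]
contact_force: [-0.1, 0.3, -1.7]
gripper_width: 0.282
grasp_force: 59.9
```

Emit:
apply_moves --targets '[{"translation": [0,0,0.015],"twist": 0,"hand": 0},{"translation": [0,0,0],"twist": 0,"hand": 0}]'

```text
time: 19.45
tool_pos: [0.6345, -0.2772, 0.1988]
tool_rot: [-0.0, 0.207, 0.978, 0.0]
contact_force: [-0.5, -0.5, -1.9]
gripper_width: 0.284
grasp_force: 59.9
```

Emit:
apply_moves --targets '[{"translation": [0,0,0.012],"twist": 0,"hand": 0},{"translation": [0,0,0],"twist": 0,"hand": 0}]'

```text
time: 19.65
tool_pos: [0.6346, -0.2773, 0.1978]
tool_rot: [-0.0, 0.207, 0.978, 0.0]
contact_force: [-0.5, -0.4, -0.9]
gripper_width: 0.283
grasp_force: 59.9
```

Emit:
apply_moves --targets '[{"translation": [0,0,0.012],"twist": 0,"hand": 0},{"translation": [0,0,0],"twist": 0,"hand": 0}]'

```text
time: 19.85
tool_pos: [0.6347, -0.2773, 0.1967]
tool_rot: [0.0, 0.207, 0.978, -0.0]
contact_force: [-0.5, 0.2, -1.2]
gripper_width: 0.282
grasp_force: 59.9
```

Emit:
apply_moves --targets '[{"translation": [0,0,0.012],"twist": 0,"hand": 0},{"translation": [0,0,0],"twist": 0,"hand": 0}]'

```text
time: 20.05
tool_pos: [0.6349, -0.2774, 0.1963]
tool_rot: [0.0, 0.207, 0.978, -0.0]
contact_force: [0.3, 0.0, 1.6]
gripper_width: 0.283
grasp_force: 60.4
```

Emit:
apply_moves --targets '[{"translation": [0,0,0.012],"twist": 0,"hand": 0},{"translation": [0,0,0],"twist": 0,"hand": 0}]'

```text
time: 20.25
tool_pos: [0.635, -0.2775, 0.196]
tool_rot: [0.001, 0.207, 0.978, -0.0]
contact_force: [-1.7, 0.8, 4.9]
gripper_width: 0.287
grasp_force: 60.9
```

Emit:
apply_moves --targets '[{"translation": [0,0,0],"twist": 0,"hand": 0.3},{"translation": [0,0,0],"twist": 0,"hand": 0.32},{"translation": [0,0,0],"twist": 0,"hand": 0.34},{"translation": [0,0,0],"twist": 0,"hand": 0.37},{"translation": [0,0,0],"twist": 0,"hand": 0.4},{"translation": [0,0,0],"twist": 0,"hand": 0.5},{"translation": [0,0,0],"twist": 0,"hand": 0.6},{"translation": [0,0,0],"twist": 0,"hand": 0.7}]'

```text
time: 21.05
tool_pos: [0.6347, -0.2773, 0.1943]
tool_rot: [0.0, 0.207, 0.978, 0.0]
contact_force: [0.6, -1.3, 0.7]
gripper_width: 0.701
grasp_force: 0.0
```

```bash
python3 - <<'E'
from plan import *
p,s=cur(); f=grab_frame("side"); print(p,s["contact_force"],s["gripper_width"],s["grasp_force"])
cv2.imwrite("pics/r3.png",cv2.resize(f[75:150,235:335,::-1],(800,600),interpolation=cv2.INTER_CUBIC))
H=cv2.cvtColor(f,cv2.COLOR_RGB2HSV).astype(int)
b=(H[...,0]<17)&(H[...,1]>100)&(H[...,2]<150); b[:,:235]=0;b[:,290:]=0;b[:60]=0;b[130:]=0
for y in range(75,130,3): print(y,np.nonzero(b[y])[0].tolist())
M=np.array([.6121,-.2681,.150]); d=np.array([-.914,.405,0])
print("upright model",proj("side",[M+d*.004+[0,0,z] for z in(.087,.047,.009,0,-.035,-.113)]))
E
```

```text
[ 0.6347 -0.2773  0.1943  1.153 ] [ 0.6395 -1.2606  0.6837] 0.7014351045936047 0.0
75 []
78 []
81 [267, 268]
84 [260, 261, 262, 263, 264, 265, 266, 267, 268, 269]
87 [260, 261, 262, 263, 264, 265, 266, 267, 268, 269]
90 [260, 261, 262, 263, 264, 265, 266, 267, 268, 269]
93 [260, 261, 262, 263, 264, 265, 266, 267, 268, 269]
96 [260, 261, 262, 263, 264, 265, 266, 267, 268, 269]
99 [259, 260, 261, 262, 263, 264, 265, 266, 267, 268, 269]
102 [260, 261, 262, 263, 264, 265, 266, 267, 268, 269]
105 [260, 261, 262, 263, 264, 265, 266, 267, 268, 269]
108 [260, 261, 262, 263, 264, 265, 266, 267, 268]
111 [262, 263, 264, 265]
114 []
117 []
120 []
123 []
126 []
129 []
upright model [[268.1793  85.0759]
 [267.4931  99.1019]
 [266.8866 111.4992]
 [266.7489 114.3133]
 [266.2338 124.8433]
 [265.1902 146.1763]]
```

The handle now stands vertical in the side view (columns 260–269, rows 81–111), matching the upright model. I'll lift away.

Emit:
apply_moves --targets '[{"translation": [0,0,-0.1],"twist": 0,"hand": 0.75},{"translation": [0,0,-0.25],"twist": 0,"hand": 0.75},{"translation": [0,0,-0.3],"twist": 0,"hand": 0.75},{"translation": [0,0,-0.3],"twist": 0,"hand": 0.75},{"translation": [0,0,-0.3],"twist": 0,"hand": 0.75},{"translation": [0,0,0],"twist": 0,"hand": 0.75}]'

```text
time: 21.7
tool_pos: [0.6365, -0.2783, 0.3273]
tool_rot: [0.005, 0.207, 0.978, -0.002]
contact_force: [-0.3, -0.2, 1.0]
gripper_width: 0.753
grasp_force: 0.0
```

Emit:
apply_moves --targets '[{"translation": [0.4,0,0],"twist": 0,"hand": 0.75},{"translation": [0.4,0,0],"twist": 0,"hand": 0.75},{"translation": [0.4,0,0],"twist": 0,"hand": 0.75},{"translation": [0.4,0,0],"twist": 0,"hand": 0.75},{"translation": [0,0,0],"twist": 0,"hand": 0.75},{"translation": [0,0,0],"twist": 0,"hand": 0.75},{"translation": [0,0,0],"twist": 0,"hand": 0.75}]'

```text
time: 22.4
tool_pos: [0.489, -0.2127, 0.3195]
tool_rot: [0.0, 0.207, 0.978, -0.0]
contact_force: [0.8, 0.4, 0.6]
gripper_width: 0.752
grasp_force: 0.0
```

```bash
python3 - <<'E'
from plan import *
p,s=cur(); print(p,s["contact_force"])
for c in("side","top"):
    f=grab_frame(c)
    for q in("spatula_grip","ink_jar","closed_jar","squeegee","spare_spatula"): print(c,q,[(np.round(d["point"],3).tolist(),round(d["score"],2)) for d in recognise(c,q)])
    H=cv2.cvtColor(f,cv2.COLOR_RGB2HSV).astype(int)
    b=((H[...,0]<17)&(H[...,1]>100)&(H[...,2]<150)).astype(np.uint8)
    n,l,st,ce=cv2.connectedComponentsWithStats(b[60:220,230:430]); print([(st[i].tolist(),ce[i].round(1)) for i in range(1,n) if st[i,4]>30])
M=np.array([.6121,-.2681,.150]); d=np.array([-.914,.405,0])
for c in("side","top"): print([proj(c,[M+d*k+[0,0,z] for z in(.087,.009)]).round(1).tolist() for k in(-.01,0,.01)])
E
```

```text
[ 0.489  -0.2127  0.3195  1.153 ] [0.7804 0.3939 0.6146]
side spatula_grip [([0.61, -0.262, 0.174], 0.96)]
side ink_jar [([0.753, 0.24, 0.058], 0.91), ([0.659, -0.055, 0.06], 0.83)]
side closed_jar [([0.633, 0.094, 0.083], 0.59), ([0.424, 0.043, 0.023], 0.33)]
side squeegee [([0.423, 0.039, 0.023], 0.97)]
side spare_spatula [([0.564, -0.363, 0.139], 0.68)]
[([61, 18, 7, 16, 63], array([63.9, 25.7])), ([30, 22, 11, 30, 259], array([35.1, 37. ])), ([143, 128, 20, 24, 50], array([153. , 140.3]))]
top spatula_grip [([0.61, -0.266, 0.195], 0.59), ([0.347, -0.332, 0.007], 0.53)]
top ink_jar [([0.752, 0.25, 0.051], 0.72), ([0.671, -0.059, 0.029], 0.71)]
top closed_jar [([0.64, 0.073, 0.099], 0.77)]
top squeegee [([0.424, 0.026, 0.025], 0.71)]
top spare_spatula [([0.638, 0.073, 0.102], 0.48)]
[([113, 88, 21, 17, 203], array([123. ,  96.1])), ([95, 91, 105, 69, 4236], array([154. , 135.4]))]
[[[264.1, 82.4], [263.1, 108.8]], [[267.0, 84.3], [265.8, 110.7]], [[269.9, 86.2], [268.5, 112.7]]]
[[[358.1, 150.6], [348.6, 157.0]], [[356.3, 154.8], [347.0, 160.9]], [[354.5, 159.0], [345.3, 164.7]]]
```

```bash
python3 -c "
from plant import *
print(job_done())"
```

```text
the job is handed in; nothing more can be done
None
```

The rinse and hang are done and the job is handed in: the tip rested on the strainer at about 8 N for 0.6 s, and the spatula now hangs upright on the free pegs, with the jars and squeegee where they were; the final verdict was not shown to me.

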